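# Swing the filling spout over the larger beaker and open its valve

### The job

Make the filling stand ready for the larger of the two open beakers: with a fingertip, gently push the swing arm round until its spout is over the middle of that beaker's mouth. Only then push the valve lever round a quarter turn, from across the feed pipe to in line with it, pointing away from the column. Do not shift or lift any of the vessels or the other things on the bench.

Things in the scene. Friction and masses are not known exactly. Their poses are not given: they have to be found in the camera images.
- stand: Fixed steel filling stand. Origin: column axis at bench level; -x is its front (about towards the robot), +y its left, along the feed pipe (15 mm thick, 118 mm up) from the column to the valve at y = 130 mm and on to y = 179 mm. Column 24 mm, arm hub 40 mm across, top 187 mm up. Three 86 mm pads in front, 10 mm high, at (-77,-92), (-120,-6), (-86,83) mm, each hold one vessel, in any order.
- swing_arm (a joint): Angle of the swing arm about the column (rad, -1.5 to 2.3): 0 along the stand's -x axis, growing counter-clockwise seen from above, to the stand's -y side (robot's right); its direction in the stand's frame is (-cos q, -sin q). Starts parked to the right of the pads at 1.6 to 2.0. Friction about 0.15 Nm (1.7 N at 90 mm), no spring: it stays where it is left.
- push_point (a point): Point on the centre line of the swing arm, 90 mm out from the column axis and 168 mm above the bench: a good place to push. The arm is a horizontal round steel tube 18 mm thick (159 to 177 mm above the bench), clear from 35 to 110 mm out, bent down at 120 mm.
- spout (a point): Centre of the spout's lower tip (10 mm across), 120 mm out from the column axis on the swing arm, 147 mm above the bench.
- valve_lever (a joint): Angle of the valve lever (rad): 0 to 0.2 at the start, shut, pointing to the stand's front (-x) across the feed pipe; grows clockwise seen from above; 1.57 is open, pointing along the stand's +y, in line with the pipe, away from the column. Direction in the stand's frame: (-cos q, sin q). Friction about 0.10 Nm (2 N at 50 mm), no spring; hard stop at 1.62.
- valve_pivot (a point): On the vertical axis of the valve lever, 154 mm above the bench.
- lever_end (a point): Outer end of the valve lever, 74 mm from its axis, 154 mm above the bench. The lever is a flat bar whose outer 44 mm is a grey plastic grip 16 mm wide, from 147 to 161 mm above the bench.
- beaker_250: The larger open beaker, clear, straight-sided, 73 mm across and 93 mm high; its origin is the centre of its underside. It stands loose on one of the three pads, underside 10 mm above the bench. The arm swings freely above it.
- stir_flask: Conical flask, clear, with a narrow neck, 81 mm across at the bottom and 122 mm high, loose on another pad; to be left alone. Origin: centre of its underside.
- beaker_100: The smaller open beaker, clear, 55 mm across and 71 mm high, loose on the third pad; to be left alone. Origin: centre of its underside.
- timer: Small white bench timer, 52x66x21 mm, loose on the bench behind the stand; to be left alone. Origin: centre of its underside.
- pipette_bulb: Black rubber pipette bulb, 53 mm across, 90 mm high, loose on the bench behind the stand; to be left alone. Origin: centre of its underside.
There are look-alikes about, which are no part of the job. What is shaped like the beaker_250 but red is not meant.

How it is judged:
On the way, in this order (a step that is already met when the one before it is completed fails the run):
1. the spout stands still over the larger beaker (horizontal distance between spout and beaker_250 below 0.018 m and velocity of joint swing_arm between -0.05 and 0.05 rad/s), for 0.2 s.
2. the valve lever is in line with the pipe, with the spout still over the larger beaker (horizontal distance between spout and beaker_250 below 0.018 m and value of joint valve_lever above 1.35 rad), for 0.2 s.
At the end, for the whole second after the job is handed in: The spout's tip is within 18 mm, seen from above, of the larger beaker's centre; the valve lever is past 1.35 rad (within about 12 degrees of the pipe's line); both are at rest; the vessels, timer and bulb stand upright within 12 mm of where they stood (all of step 2 and velocity of joint swing_arm between -0.05 and 0.05 rad/s and velocity of joint valve_lever between -0.05 and 0.05 rad/s and distance of each of beaker_250, stir_flask, beaker_100, timer, pipette_bulb from where it was at the start of the episode below 0.012 m and angle between each of beaker_250, stir_flask, beaker_100's own z axis and vertical below 0.1 rad); the robot touches nothing.
It fails at once if the valve is opened while the spout is not over the larger beaker (value of joint valve_lever above 0.5 rad and horizontal distance between spout and beaker_250 above 0.028 m).
It fails at once if a vessel or another loose thing is shifted or lifted by more than 12 mm (distance of any of beaker_250, stir_flask, beaker_100, timer, pipette_bulb from where it was at the start of the episode above 0.012 m).
It fails at once if the arm or the lever is pushed or pinched hard (over 40 N) (contact force between the fingers and swing_arm above 40 N or contact force between the fingers and valve_lever above 40 N).
It also fails if it takes over 61 s, if anything falls off the work surface, if the arm or the gripper's body presses on something with over 40 N, if the wrist force passes 120 N, or if a joint passes its speed limit or range.

### The arm

A 7-joint arm with a two-finger parallel gripper is mounted at the origin on a cart in front of the work surface, level with it; the furniture and walls round the work are solid. World frame = base frame: x ahead of the robot, y to its left, z up, the work surface at z = 0. Lengths are in m, angles in rad, forces in N, time in s.
With the tool pointing down it reaches from about 0.4 to 0.85 m from the base axis. Payload 6.9 kg.
Tool frame: the origin (TCP) lies between the finger pads; the fingertips stand 11 mm ahead of it and the grasp point (between the pads) lies 8 mm behind it; z points along the fingers, y is the direction in which the jaws open and shut (so a half turn about z gives the same grasp; the last joint's range is limited). The gripper opens to 85 mm and grips with 20 to 120 N. Pads are 22 mm wide; open, the fingers measure 114 mm over their backs; the gripper's body (76 mm by 85 mm) begins 54 mm behind the grasp point. The pads swing forward as they close: fully open they stand 13 mm farther back than shut.
Start: joints at [1.381, 0.507, -0.238, 1.5, 0.126, 1.149, -0.155], TCP at [0.182, -0.598, 0.242] pointing down, gripper open.
Joint ranges: [-3.08, 3.08], [-0.24, 2.05], [-1.43, 1.35], [0, 2.5], [-1.52, 4.66], [0.17, 1.96], [-2.89, 2.89]. Speed limits (rad/s): [2.39, 2.39, 3.14, 3.14, 3.14, 3.14, 3.14].

### API

Orientations are given as a 3x3 rotation matrix whose columns are the frame's x, y, z axes.
In Python, from station import * gives the robot as it stands. Calls block until the motion is done:
- reach(position, orientation): joint-space move of the TCP to a pose.
- line_to(position, rotation=None, rate=0.15, contact_N=None): straight line of the TCP; rotation=None keeps the orientation; rate is the mean speed in m/s. With contact_N (N) it stops when the force on the tool has changed by that much, and returns True; else False.
- movej(angles): joint-space move.
- release() and clamp(squeeze=None): open the fingers fully, or close them until they stop; squeeze is the grip in N (None keeps the last).
- dwell(seconds).
- solve_ik(position, orientation): joint angles nearest the present ones, or None.
- get_obs(): the state.
- grab_frame(name): name is "side" or "top"; returns the picture (420x560x3 uint8, red, green, blue); there is no depth.
- camera_model(name): a dict with "mtx" (3x3 intrinsics, pixels), "R" (3x3) and "t" (3): a world point X has camera coordinates R X + t. Camera axes: x right, y down, z forward; pixel columns grow to the right and rows downward; lengths in m; the calibration is good to about 2 mm. A picture is of the moment at which its call begins. camera_model takes no time and is no camera call.
A pose or a line that the arm cannot do raises MotionError and nothing moves.
- hand_in(): hands the job in, once; it reports no verdict.
The state is a dict: "t": time; "joints": joint angles; "qvel": joint speeds; "joint_torque": joint torques, N m; "position": TCP position; "tcp_rot": TCP orientation; "contact_force": force on the tool from outside, world axes, zero at the start; "wrist_torque": the same for the moment, N m; "finger_gap": opening from 0.0 (shut) to 1.0 (fully open).
Only numpy, scipy, OpenCV 4.12 (cv2) and the standard library are available. Lean on these libraries where they do the work, as an engineer would, in place of code of your own. Each camera call takes 0.05 s, during which the arm holds its last target.

## Working session

There is one attempt and no reset: what is moved stays moved. The work goes in short steps, each a Python script; the robot and the scene stay as the last script left them, time stands still between calls to the robot, and variables do not carry over. Pictures are saved under pics/ and viewed, and the job is handed in when it is done.

```bash
ls; mkdir -p pics
python3 - <<'E'
from station import *
import cv2
for n in ("side","top"):
    f=grab_frame(n); cv2.imwrite(f"pics/{n}0.png",f[:,:,::-1]); m=camera_model(n); print(n,m["mtx"].tolist(),(-m["R"].T@m["t"]).round(3),m["R"].round(3).tolist())
o=get_obs();print(o["t"],o["position"],o["tcp_rot"],o["finger_gap"])
E
```

```text
pics
side [[438.75899066857477, 0.0, 278.58063223406566], [0.0, 438.75899066857477, 209.45564796930122], [0.0, 0.0, 1.0]] [0.124 0.948 0.512] [[-0.912, -0.409, 0.018], [-0.164, 0.327, -0.931], [0.375, -0.852, -0.365]]
top [[397.3658978326226, 0.0, 286.448116096548], [0.0, 397.3658978326226, 206.281133890797], [0.0, 0.0, 1.0]] [0.295 0.022 1.282] [[-0.019, -1.0, -0.008], [-0.982, 0.02, -0.189], [0.189, 0.004, -0.982]]
0.1 [ 0.18200222 -0.59746057  0.24152509] [[ 9.56562974e-01  2.91525393e-01 -4.71516793e-04]
 [ 2.91525774e-01 -9.56561736e-01  1.53894250e-03]
 [-2.39410467e-06 -1.60955472e-03 -9.99998705e-01]] 1.0045338485711912
```

View pics/side0.png

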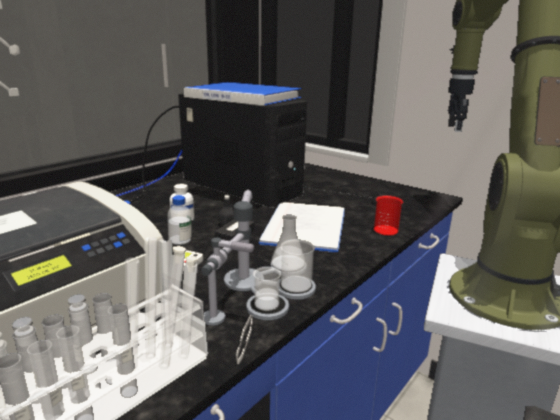

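View pics/top0.png

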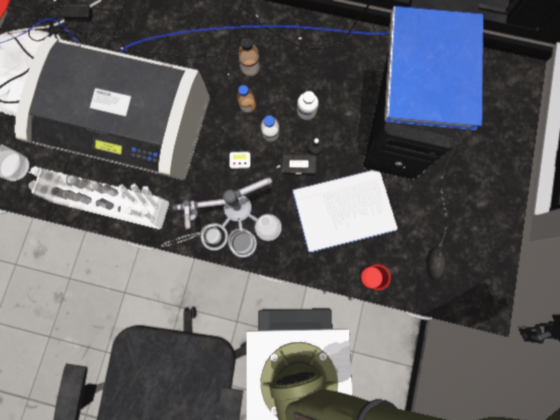

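The top view shows the stand column near (235,205), with three vessels at about (214,236), (242,241) and (268,227). The swing arm points to the upper right, towards (270,183), and the valve is at the left near (188,212). The red decoy beaker is at (375,277). I'll enlarge these areas.

Run:
```python
import cv2
a=cv2.imread("pics/top0.png")[165:265,165:295]
cv2.imwrite("pics/topz.png",cv2.resize(a,None,fx=6,fy=6,interpolation=cv2.INTER_CUBIC))
a=cv2.imread("pics/side0.png")[180:335,185:335]
cv2.imwrite("pics/sidez.png",cv2.resize(a,(600,600),interpolation=cv2.INTER_CUBIC)); print(600/150,600/155)
```

```text
4.0 3.870967741935484
```

View pics/topz.png

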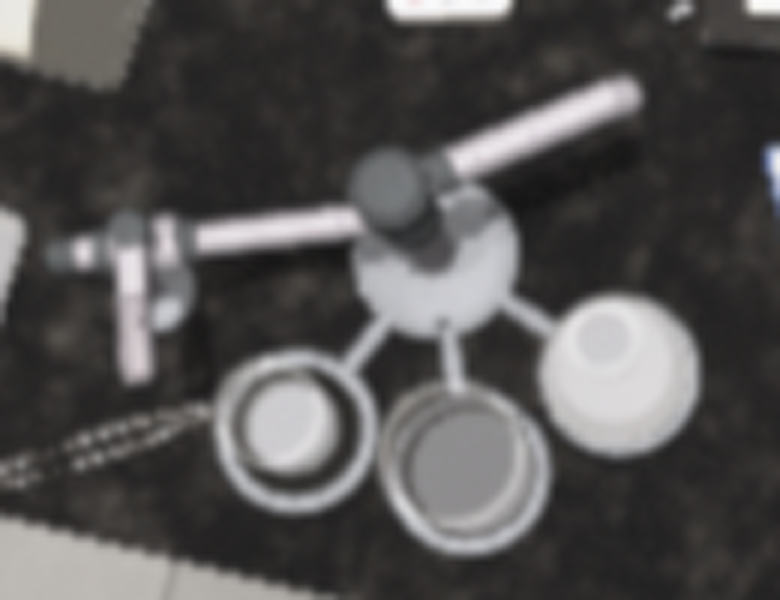

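View pics/sidez.png

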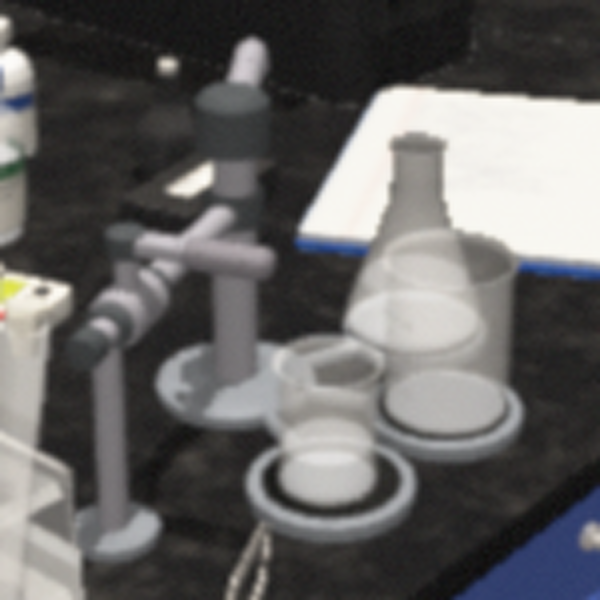

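Candidates for the larger beaker:
- The left pad at (214,236) holds an open beaker much smaller than its pad.
- The middle pad at (242,242) holds an open, straight-sided, wide clear beaker.
- The right pad at (268,227) holds the necked flask.
- The red beaker at (375,277) is the decoy.

The middle one fits the description of beaker_250, and the enlarged crops confirm it: it is wide, clear and open, and nearly fills its pad. Next I'll fit the stand frame.

```bash
cat > h.py <<'E'
import numpy as np
from station import *
def ray(n,uv,z):
    m=camera_model(n); K,R,t=m["mtx"],m["R"],m["t"]
    c=-R.T@t; d=R.T@np.linalg.solve(K,np.array([uv[0],uv[1],1.]))
    return c+d*(z-c[2])/d[2]
def proj(n,X):
    m=camera_model(n); p=m["mtx"]@(m["R"]@np.asarray(X)+m["t"]); return p[:2]/p[2]
E
python3 - <<'E'
from h import *
import cv2
tz=lambda u,v:((u+.5)/6-.5+165,(v+.5)/6-.5+165)
sz=lambda u,v:((u+.5)/4-.5+185,(v+.5)/(600/155)-.5+180)
S={"padL":(-86,83),"padM":(-120,-6),"padR":(-77,-92),"hub":(0,0),"pipeend":(0,179)}
T={"padL":(tz(296,431),.01),"padM":(tz(467,467),.01),"padR":(tz(620,375),.01),"hub":(tz(388,185),.187),"pipeend":(tz(50,252),.118)}
P={k:ray("top",*v) for k,v in T.items()}
for k in P: print(k,P[k].round(4))
ks=["padL","padM","padR","hub"]
A=np.array([S[k] for k in S])/1e3; B=np.array([P[k][:2] for k in S])
a=A-A.mean(0); b=B-B.mean(0)
th=np.arctan2((a[:,0]*b[:,1]-a[:,1]*b[:,0]).sum(),(a*b).sum())
R=np.array([[np.cos(th),-np.sin(th)],[np.sin(th),np.cos(th)]]); o=B.mean(0)-R@A.mean(0)
print("theta",th,"origin",o,"resid mm",((A@R.T+o-B)*1e3).round(1).tolist())
np.savez("stand.npz",R=R,o=o,th=th)
# side checks
for k,uv,z in [("padL",sz(331,487),.01),("padM",sz(445,410),.01),("hubtop",sz(233,98),.187)]:
    print("side",k,ray("side",uv,z).round(4))
w=lambda x,y,z:np.r_[R@np.array([x,y])+o,z]
tip=ray("top",tz(628,93),.168)[:2]; d=R.T@(tip-o); print("arm end",d,np.linalg.norm(d),"q",np.arctan2(-d[1],-d[0]))
le=ray("top",tz(137,380),.154)[:2]; pv=w(0,.130,0)[:2]; d=R.T@(le-pv); print("lever",d,np.linalg.norm(d),"q",np.arctan2(d[1],-d[0]),"pivot",pv, "meas",ray("top",tz(126,228),.16))
# overlay
for n in("top","side"):
    img=cv2.imread(f"pics/{n}0.png"); s=6 if n=="top" else 4
    u0,v0,ww,hh=(165,165,130,100) if n=="top" else (185,180,150,150)
    img=cv2.resize(img[v0:v0+hh,u0:u0+ww],None,fx=s,fy=s,interpolation=cv2.INTER_CUBIC)
    def circ(c,r,z,col):
        pts=[(np.array(proj(n,[c[0]+r*np.cos(t),c[1]+r*np.sin(t),z]))-[u0,v0]+.5)*s-.5 for t in np.linspace(0,6.283,60)]
        cv2.polylines(img,[np.round(pts).astype(int)],True,col,1)
    for k in("padL","padM","padR"): circ(w(*np.array(S[k])/1e3,0),.043,.01,(0,255,0))
    c=w(-.12,-.006,0); circ(c,.0365,.103,(0,0,255)); circ(c,.0365,.012,(255,0,0)); circ(w(0,0,0),.02,.187,(0,255,255)); circ(w(0,.13,0),.008,.154,(255,255,0))
    cv2.imwrite(f"pics/ov_{n}.png",img)
E
```

```text
padL [0.4462 0.2625 0.01  ]
padM [0.425  0.1707 0.01  ]
padR [0.473  0.0884 0.01  ]
hub [0.5406 0.1875 0.187 ]
pipeend [0.5254 0.3663 0.118 ]
theta 0.09380379855491469 origin [0.5414534  0.18772505] resid mm [[1.9, -0.2], [-2.5, -0.2], [0.5, 0.5], [0.8, 0.2], [-0.7, -0.3]]
side padL [0.4431 0.2689 0.01  ]
side padM [0.4199 0.1734 0.01  ]
side hubtop [0.5341 0.1995 0.187 ]
arm end [ 0.03568778 -0.11668388] 0.12201945101002339 q 1.8676115162127502
lever [-0.07437814  0.00161195] 0.07439560775395271 q 0.021668984455253684 pivot [0.52927678 0.31715352] meas [0.52810519 0.31762376 0.16      ]
```

View pics/ov_top.png

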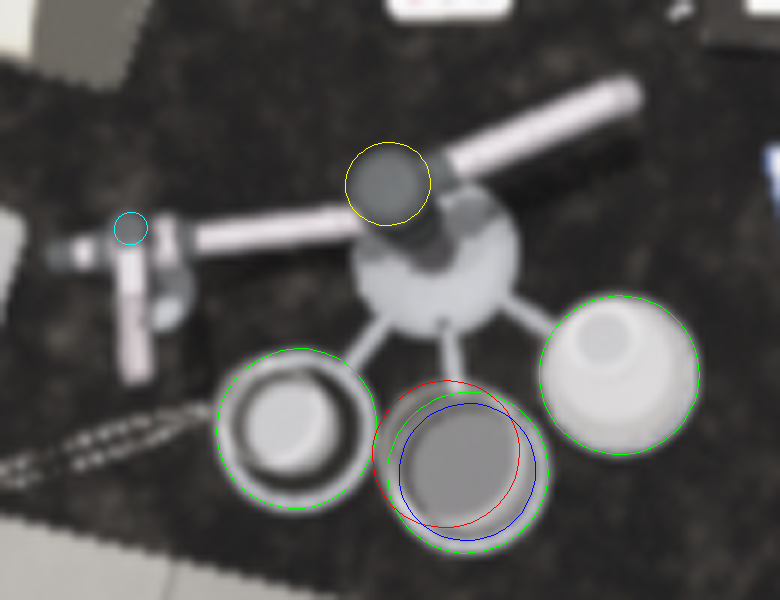

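View pics/ov_side.png

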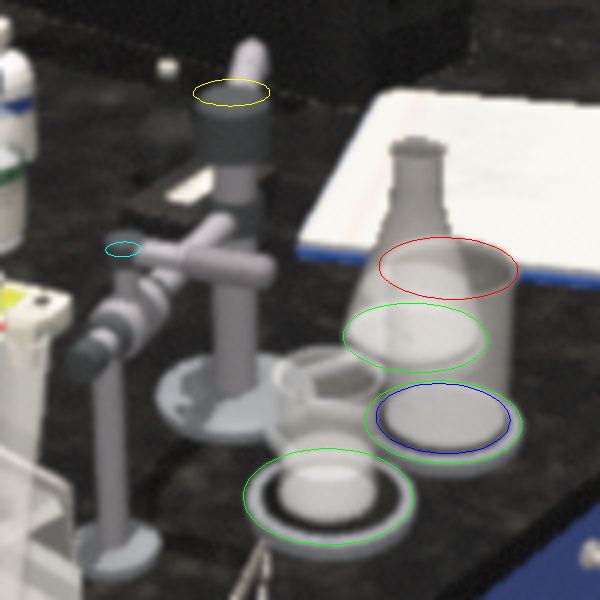

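The overlay agrees with the pads, hub and pipe to 2–3 mm:
- The arm is parked at q≈1.87 and its end measures 122 mm out (120 expected).
- The lever is at q≈0.02 and measures 74.4 mm long (74 expected).
- Beaker_250 is on the middle pad.

The tube rack is close to where the lever will end, so I'll check its clearance.

Run:
```python
import cv2
a=cv2.imread("pics/top0.png")[150:250,90:220]
cv2.imwrite("pics/rack_t.png",cv2.resize(a,None,fx=6,fy=6,interpolation=cv2.INTER_CUBIC))
a=cv2.imread("pics/side0.png")[220:370,100:270]
cv2.imwrite("pics/rack_s.png",cv2.resize(a,None,fx=4,fy=4,interpolation=cv2.INTER_CUBIC))
```

```text
(no output)
```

View pics/rack_t.png

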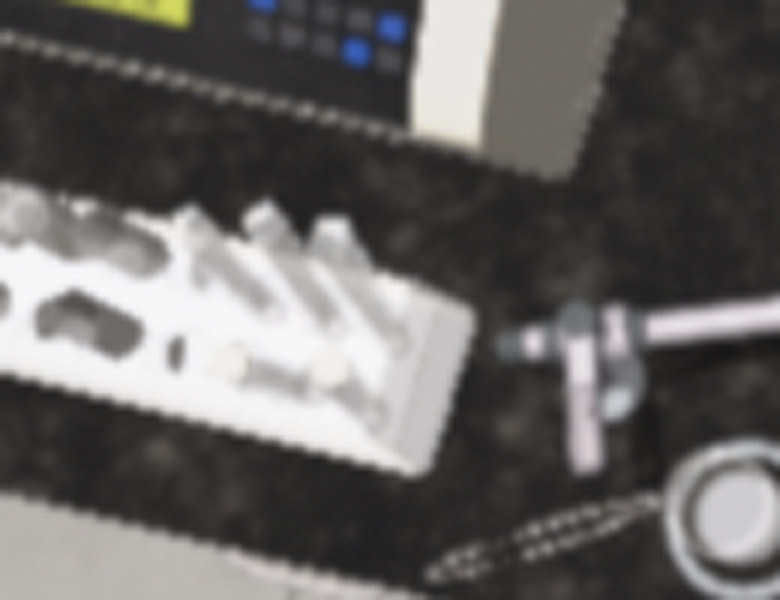

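View pics/rack_s.png

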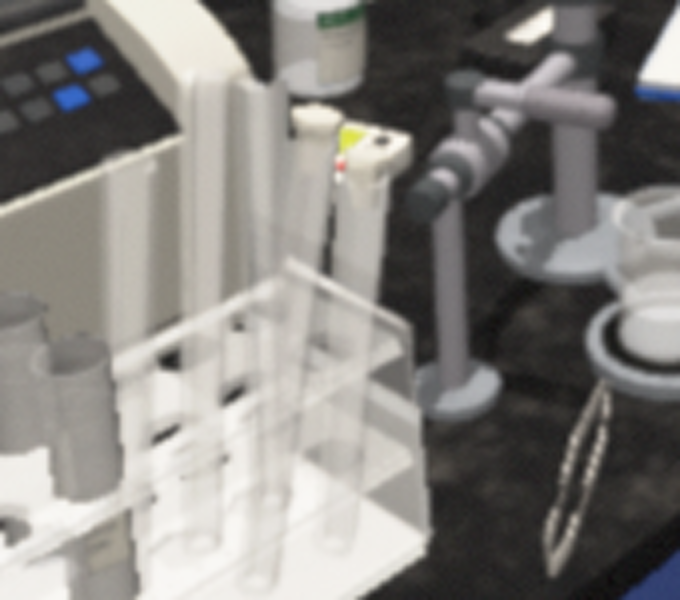

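Run:
```python
from h import *
import cv2
P=[camera_model(n)["mtx"]@np.c_[camera_model(n)["R"],camera_model(n)["t"]] for n in("top","side")]
t=lambda u,v:(u/6+90,v/6+150); s=lambda u,v:(u/4+100,v/4+220)
for nm,a,b in [("cap1",t(330,368),s(362,178)),("cap2",t(230,360),s(315,120)),("tubeR",t(335,225),s(265,88)),("tubeM",t(265,212),s(210,80)),("cornerback",t(470,320),s(290,262)),("cornfront",t(425,470),s(428,545))]:
    X=cv2.triangulatePoints(P[0],P[1],np.array(a,float).reshape(2,1),np.array(b,float).reshape(2,1)); X=(X[:3]/X[3]).ravel()
    print(nm,X.round(3),"reproj err",np.abs(proj("top",X)-a).max().round(1))
for z in(0,.06,.1): print(z,ray("top",t(470,320),z).round(3),ray("top",t(425,470),z).round(3))
print("bulb?",ray("top",(316,141),.09),"timer",ray("top",(239,160),.02))
```

```text
cap1 [0.504 0.431 0.168] reproj err 0.2
cap2 [0.501 0.463 0.209] reproj err 0.2
tubeR [0.563 0.421 0.192] reproj err 1.4
tubeM [0.567 0.448 0.207] reproj err 1.3
cornerback [0.556 0.397 0.092] reproj err 4.9
cornfront [ 0.477  0.438 -0.   ] reproj err 0.0
0 [0.56  0.417 0.   ] [0.477 0.438 0.   ]
0.06 [0.548 0.398 0.06 ] [0.469 0.419 0.06 ]
0.1 [0.539 0.386 0.1  ] [0.463 0.406 0.1  ]
bulb? [ 0.73242856 -0.070271    0.09      ] timer [0.69752797 0.18136331 0.02      ]
```

Rack and tubes stay at y ≥ 0.41, while the finger ends near (0.50, 0.365), so it clears. I'll close the gripper and go above the start of the push.

```bash
cat >> h.py <<'E'
S=np.load("stand.npz"); Rs,os_=S["R"],S["o"]
def frame(tan2,sgn):
    x=np.r_[sgn*(Rs@tan2),0]; z=np.array([0,0,-1.]); return np.c_[x,np.cross(z,x),z]
def arm_pose(q,d,r=.085,z=.162,sgn=1):   # d: finger centre behind tube centre line
    u=np.array([-np.cos(q),-np.sin(q)]); t=np.array([np.sin(q),-np.cos(q)])  # t: +q
    return np.r_[Rs@(r*u+d*t)+os_,z], frame(t,sgn)
def lev_pose(q,d,r=.048,z=.161,sgn=1):
    u=np.array([-np.cos(q),np.sin(q)]); t=np.array([np.sin(q),np.cos(q)])
    return np.r_[Rs@(np.array([0,.130])+r*u-d*t)+os_,z], frame(t,sgn)
E
python3 - <<'E'
from h import *
clamp(20)
for s in(1,-1):
    for q in(1.87,1.4,.9,.5,.05):
        j=solve_ik(*arm_pose(q,.02,sgn=s)); print(s,q,None if j is None else np.round(j,2))
    for q in(0.02,.5,1.,1.5):
        j=solve_ik(*lev_pose(q,.02,sgn=s)); print("lev",s,q,None if j is None else np.round(j,2))
o=get_obs();print(o["t"],o["finger_gap"])
E
```

```text
1 1.87 [ 0.2   0.62 -0.72  1.67  0.46  1.03 -1.85]
1 1.4 [ 0.15  0.53 -0.58  1.77  0.35  0.94 -2.22]
1 0.9 [ 0.1   0.46 -0.51  1.88  0.29  0.87 -2.7 ]
1 0.5 [-0.81  0.5   0.75  1.95 -0.44  0.86 -2.36]
1 0.05 [ 0.39  0.63 -1.23  1.97  0.7   1.05  2.14]
lev 1 0.02 [ 0.    0.65 -0.98  1.77  0.61  1.06 -1.13]
lev 1 0.5 [-0.11  0.61 -0.85  1.75  0.53  1.02 -1.56]
lev 1 1.0 [-0.12  0.67 -0.92  1.7   0.59  1.08 -2.13]
lev 1 1.5 [-0.12  0.72 -0.97  1.63  0.64  1.14 -2.66]
-1 1.87 [ 0.42  0.81 -1.23  1.66  0.8   1.26  0.98]
-1 1.4 [ 0.39  0.66 -1.03  1.77  0.64  1.08  0.63]
-1 0.9 [ 0.42  0.62 -1.07  1.88  0.63  1.03  0.08]
-1 0.5 [ 0.45  0.65 -1.21  1.94  0.7   1.06 -0.47]
-1 0.05 [ 0.43  0.69 -1.32  1.97  0.76  1.11 -1.08]
lev -1 0.02 [ 0.1   0.76 -1.23  1.77  0.77  1.19  1.86]
lev -1 0.5 [ 0.05  0.77 -1.23  1.75  0.78  1.2   1.34]
lev -1 1.0 [ 0.    0.8  -1.23  1.7   0.8   1.24  0.82]
lev -1 1.5 [-0.03  0.84 -1.23  1.63  0.82  1.28  0.33]
0.8667 0.0007058564049893612
```

Run:
```python
from h import *
p,R=arm_pose(1.87,.042,sgn=-1)
reach([.42,-.2,.30],R)
print(get_obs()["t"])
reach(p+[0,0,.1],R)
o=get_obs();print(o["t"],o["position"].round(4),p, np.round(o["joints"],2),np.round(o["contact_force"],2))
import cv2
for n in("top","side"): cv2.imwrite(f"pics/{n}1.png",grab_frame(n)[:,:,::-1])
a=cv2.imread("pics/top1.png")[120:270,160:330]; cv2.imwrite("pics/t1.png",cv2.resize(a,None,fx=4,fy=4,interpolation=cv2.INTER_CUBIC))
a=cv2.imread("pics/side1.png")[100:325,160:400]; cv2.imwrite("pics/s1.png",cv2.resize(a,None,fx=2.6,fy=2.6,interpolation=cv2.INTER_CUBIC))
```

```text
2.65
4.0667 [0.6131 0.1234 0.262 ] [0.61280369 0.12528999 0.162     ] [ 0.31  0.64 -1.01  1.46  0.55  1.34  1.23] [0.66 0.33 0.54]
```

View pics/t1.png

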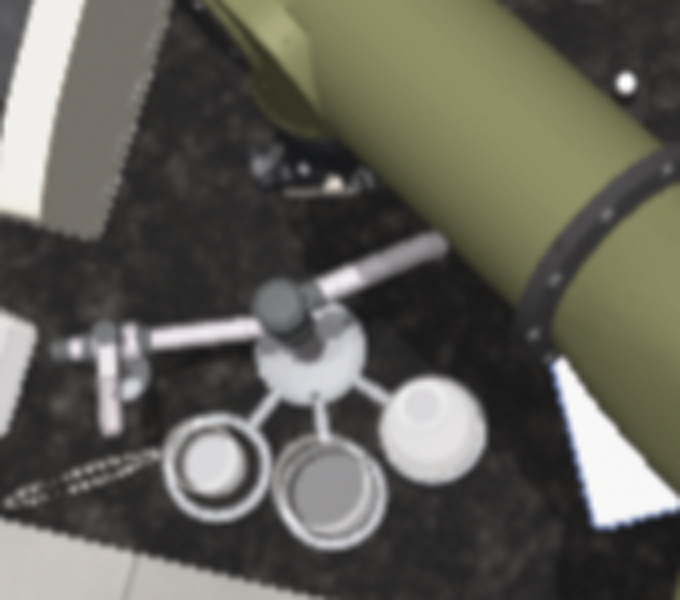

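View pics/s1.png

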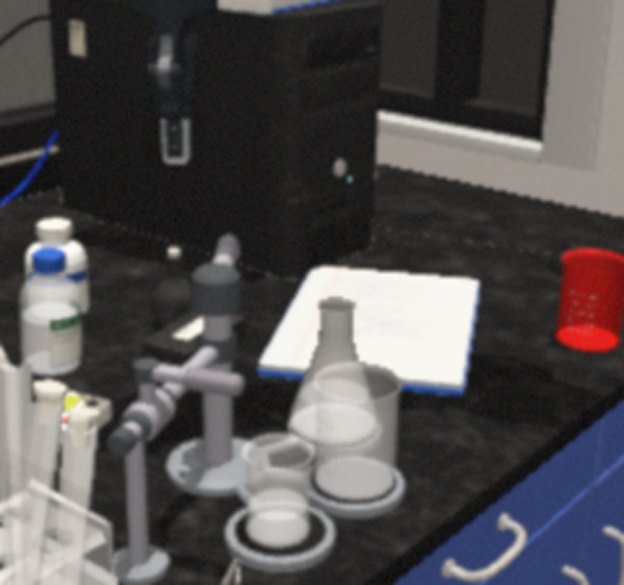

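The vessels haven't moved. The gripper shows at t1 (310,180), so I'll check that against the projected TCP before descending.

Run:
```python
from h import *
o=get_obs(); T=o["position"];R=o["tcp_rot"]
for k in(.011,0,-.07):
    X=T+R[:,2]*k; a=proj("top",X); b=proj("side",X); print(k,(a-[160,120])*4,(b-[160,100])*2.6)
print(R.round(2).tolist(), arm_pose(1.87,.042,sgn=-1)[1].round(2).tolist())
```

```text
0.011 [359.00648118 174.25448528] [175.92909978 160.25202177]
0 [357.37378218 169.41431621] [175.60892821 147.80189698]
-0.07 [346.15212966 136.14750123] [173.50803186  66.10687934]
[[-0.92, -0.38, 0.0], [-0.38, 0.92, -0.0], [-0.0, -0.0, -1.0]] [[-0.92, -0.38, 0.0], [-0.38, 0.92, 0.0], [0.0, 0.0, -1.0]]
```

The side view puts the fingertip at (176,160) as predicted. Next I'll descend behind the arm and approach gently until contact.

Run:
```python
from h import *
p,R=arm_pose(1.87,.042,sgn=-1)
print(line_to(p,R,rate=.1,contact_N=6))
o=get_obs(); print(o["t"],o["position"].round(4),np.round(o["contact_force"],2))
p,R=arm_pose(1.87,.012,sgn=-1)
print(line_to(p,R,rate=.03,contact_N=1.5))
o=get_obs(); print(o["t"],o["position"].round(4),np.round(o["contact_force"],2))
t=np.array([np.sin(1.87),-np.cos(1.87)]); print("d",(Rs.T@(o["position"][:2]-os_))@t)
```

```text
False
5.3167 [0.6131 0.1256 0.1627] [-0.22 -0.57  0.19]
True
6.075 [0.5905 0.1157 0.1617] [-0.54  0.32  0.51]
d 0.017772861418429722
```

Contact came at an offset of about 18 mm (20 expected). I'll sweep in short chords to q≈0.2, then look.

```bash
cat > sweep.py <<'E'
from h import *
import sys
def sweep(pose,qs,d,rate,**k):
    m=0
    f0=np.array(get_obs()["contact_force"])
    for q in qs:
        p,R=pose(q,d,**k); line_to(p,R,rate=rate)
        o=get_obs(); f=np.linalg.norm(np.array(o["contact_force"])); m=max(m,f)
        if f>15: print("force stop",q,o["contact_force"]); break
    print("t",o["t"],"maxF",round(m,2),np.round(o["contact_force"],2),"joints",np.round(o["joints"],2))
E
python3 - <<'E'
from sweep import *
sweep(arm_pose,np.linspace(1.87,.25,15),.019,.06,sgn=-1)
import cv2
for n in("top","side"): cv2.imwrite(f"pics/{n}2.png",grab_frame(n)[:,:,::-1])
a=cv2.imread("pics/top2.png")[120:270,160:330]; b=cv2.imread("pics/side2.png")[150:320,180:370]
cv2.imwrite("pics/t2.png",cv2.resize(a,None,fx=4,fy=4,interpolation=cv2.INTER_CUBIC));cv2.imwrite("pics/s2.png",cv2.resize(b,None,fx=3.5,fy=3.5,interpolation=cv2.INTER_CUBIC))
E
```

```text
t 10.7583 maxF 1.24 [-0.4   0.47 -0.42] joints [ 0.06  0.43 -0.57  1.96  0.31  0.84 -0.33]
```

View pics/t2.png

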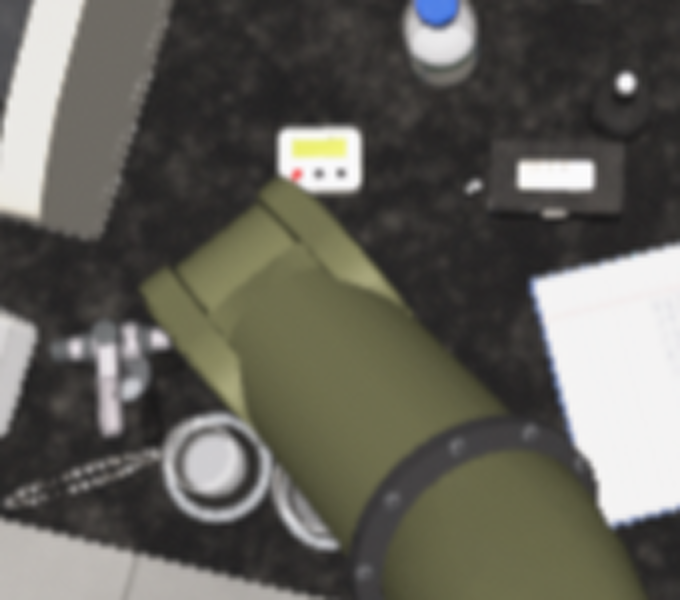

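View pics/s2.png

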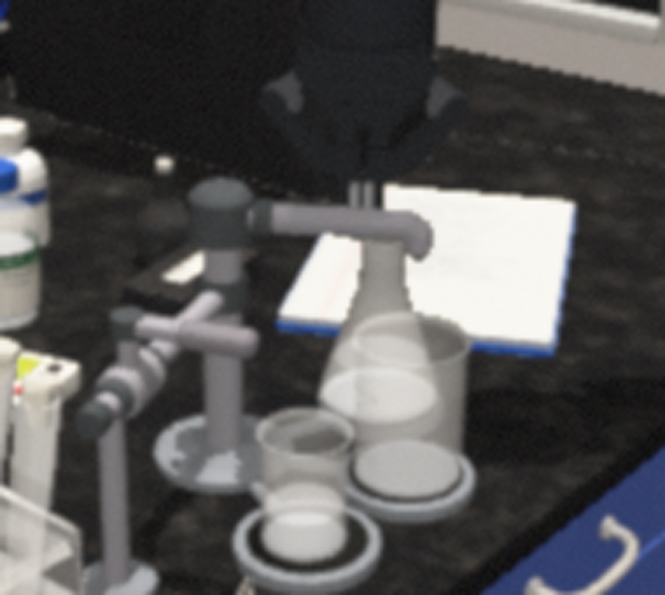

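The arm came round without disturbing anything. In the side crop the elbow is at (420,230) and the spout tip at about (420,257). I'll estimate q from that.

Run:
```python
from h import *
c=lambda u,v:(180+(u+.5)/3.5-.5,150+(v+.5)/3.5-.5)
X=ray("side",c(420,257),.147); d=Rs.T@(X[:2]-os_); print(X,d,np.hypot(*d),np.arctan2(-d[1],-d[0]))
for q in(.15,.2,.25,.3):
  w=np.r_[Rs@(.12*np.array([-np.cos(q),-np.sin(q)]))+os_,.147]; print(q,(proj("side",w)-[180,150])*3.5, end=" ")
  w=np.r_[Rs@(.12*np.array([-np.cos(q),-np.sin(q)]))+os_,.168]; print((proj("side",w)-[180,150])*3.5)
h=np.r_[os_,.187]; print("hubtop",(proj("side",h)-[180,150])*3.5,"seen ~(222,192)")
```

```text
[0.42621821 0.14820439 0.147     ] [-0.11843033 -0.02855326] 0.12182377086256528 0.2365824612484245
0.15 [414.15428655 262.33234677] [415.35664419 229.85743325]
0.2 [415.25331769 258.43627163] [416.45762022 226.12447623]
0.25 [415.8456653  254.55381449] [417.04763403 222.40446591]
0.3 [415.93883447 250.69468156] [417.13434772 218.7067042 ]
hubtop [218.61467594 184.09944599] seen ~(222,192)
```

Run:
```python
from sweep import *
sweep(arm_pose,[.15,.06],.019,.05,sgn=-1)
dwell(.3)
p,R=arm_pose(.06,.045,sgn=-1); line_to(p,R,rate=.08)
line_to(p+[0,0,.1],R,rate=.12)
reach([.33,-.22,.30],R)
print(get_obs()["t"])
import cv2
for n in("top","side"): cv2.imwrite(f"pics/{n}3.png",grab_frame(n)[:,:,::-1])
a=cv2.imread("pics/top3.png")[165:265,165:295]; b=cv2.imread("pics/side3.png")[180:335,185:335]
cv2.imwrite("pics/t3.png",cv2.resize(a,None,fx=6,fy=6,interpolation=cv2.INTER_CUBIC));cv2.imwrite("pics/s3.png",cv2.resize(b,None,fx=3.8,fy=3.8,interpolation=cv2.INTER_CUBIC))
```

```text
t 11.4917 maxF 1.02 [0.67 0.77 0.01] joints [-0.    0.42 -0.52  1.97  0.28  0.83 -0.52]
14.6583
```

View pics/t3.png

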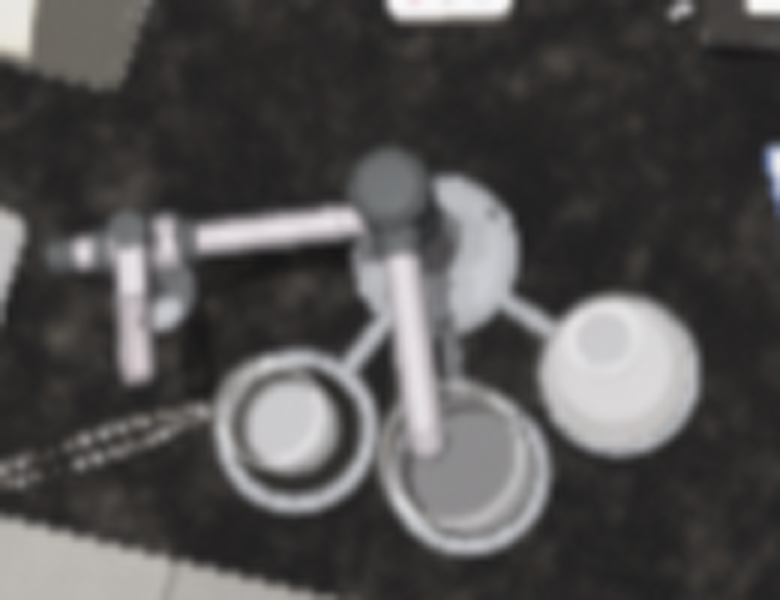

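View pics/s3.png

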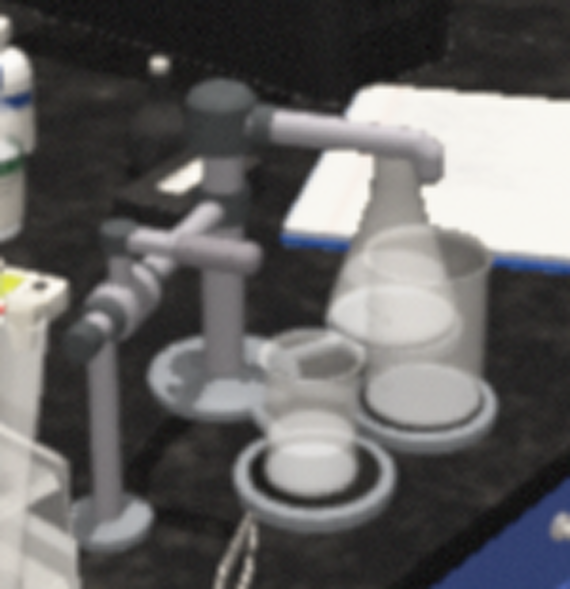

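The spout end is at (427,445) in the top crop, over the middle beaker. I'll compute the offset from the beaker's centre using its rim in both views.

Run:
```python
from h import *
import cv2
tz=lambda u,v:((u+.5)/6-.5+165,(v+.5)/6-.5+165); sz=lambda u,v:((u+.5)/3.8-.5+185,(v+.5)/3.8-.5+180)
u1=Rs.T
hub=ray("top",tz(388,185),.187)[:2]
# direction of arm from tube centre line points
a=ray("top",tz(401,262),.168)[:2]; b=ray("top",tz(426,440),.168)[:2]
dd=Rs.T@(b-a); print("q from line",np.arctan2(-dd[1],-dd[0])); dd=Rs.T@(b-hub); print("q from hub",np.arctan2(-dd[1],-dd[0]),np.hypot(*dd))
q=np.arctan2(-dd[1],-dd[0]); sp=hub+Rs@(.12*np.array([-np.cos(q),-np.sin(q)])); print("spout",sp)
print("beaker top rim",ray("top",tz(452,455),.103)[:2],"pad",ray("top",tz(467,467),.01)[:2])
print("side rim",ray("side",sz(427,258),.103)[:2],"side base",ray("side",sz(423,393),.012)[:2],"side pad",ray("side",sz(424,398),.01)[:2])
for n,n0,c in(("top",sp,tz),):
    pass
img=cv2.imread("pics/top3.png"); g=cv2.resize(img[215:265,220:270],None,fx=12,fy=12,interpolation=cv2.INTER_CUBIC)
cv2.imwrite("pics/bz.png",cv2.convertScaleAbs(g,alpha=1.3))
```

```text
q from line 0.04999345483017042
q from hub 0.040029565671108006 0.11973922756302921
spout [0.4216965  0.17150772]
beaker top rim [0.42162869 0.16730559] pad [0.4250138  0.17069995]
side rim [0.41972994 0.17546759] side base [0.42248854 0.16676114] side pad [0.42109186 0.16850945]
```

View pics/bz.png

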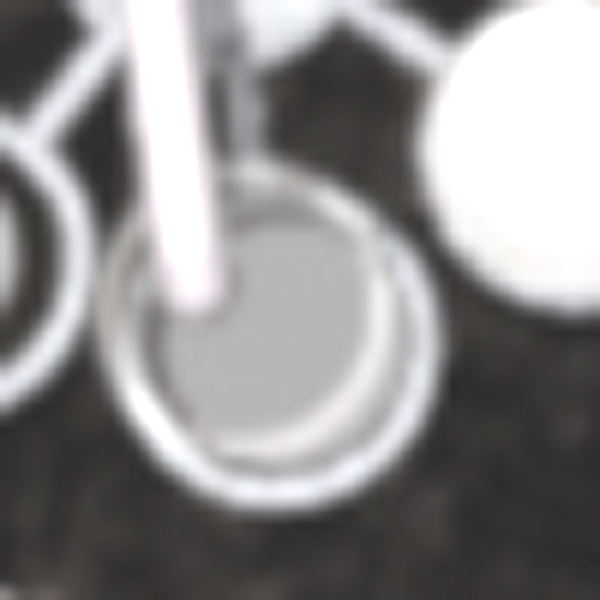

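The spout is at (0.422, 0.172). The rim, base and pad estimates of the beaker's centre average about (0.422, 0.170), within a few mm of it. Now the lever.

Run:
```python
from h import *
for s in (1,-1):
  for q in(.02,.8,1.5):
    j=solve_ik(*lev_pose(q,.019,z=.158,sgn=s)); print(s,q,None if j is None else np.round(j,2))
p,R=lev_pose(.02,.045,z=.158,sgn=-1)
reach(p+[0,0,.12],R)
print(line_to(p,R,rate=.1,contact_N=6))
o=get_obs(); print(o["t"],o["position"].round(4),np.round(o["contact_force"],2),np.round(o["joints"],2))
p,R=lev_pose(.02,.012,z=.158,sgn=-1)
print(line_to(p,R,rate=.03,contact_N=1.5))
o=get_obs(); print(o["t"],o["position"].round(4),np.round(o["contact_force"],2))
d=Rs.T@(o["position"][:2]-os_)-[0,.13]; print("rel",d)
```

```text
1 0.02 [-0.09  0.59 -0.8   1.77  0.5   0.99 -1.01]
1 0.8 [-0.23  0.59 -0.67  1.72  0.43  0.98 -1.77]
1 1.5 [-0.34  0.61 -0.53  1.63  0.35  1.   -2.39]
-1 0.02 [ 0.09  0.76 -1.21  1.77  0.77  1.18  1.86]
-1 0.8 [ 0.02  0.8  -1.24  1.72  0.8   1.23  1.02]
-1 1.5 [-0.02  0.85 -1.24  1.63  0.83  1.29  0.32]
False
17.9667 [0.4849 0.2691 0.1586] [ 0.51 -0.19  0.5 ] [ 0.07  0.65 -1.02  1.8   0.63  1.06  2.03]
True
18.7833 [0.4823 0.2947 0.1576] [0.68 0.51 0.23]
rel [-0.04886155 -0.01795626]
```

Run:
```python
from sweep import *
sweep(lev_pose,np.linspace(.02,1.54,13),.019,.05,z=.158,sgn=-1)
dwell(.3)
p,R=lev_pose(1.54,.045,z=.158,sgn=-1); line_to(p,R,rate=.08)
line_to(p+[0,0,.12],R,rate=.12)
reach([.33,-.22,.30],R)
print(get_obs()["t"])
import cv2
for n in("top","side"): cv2.imwrite(f"pics/{n}4.png",grab_frame(n)[:,:,::-1])
a=cv2.imread("pics/top4.png")[165:265,165:295]; b=cv2.imread("pics/side4.png")[180:335,185:335]
cv2.imwrite("pics/t4.png",cv2.resize(a,None,fx=6,fy=6,interpolation=cv2.INTER_CUBIC));cv2.imwrite("pics/s4.png",cv2.resize(b,None,fx=3.8,fy=3.8,interpolation=cv2.INTER_CUBIC))
```

```text
t 22.4333 maxF 1.88 [-0.93 -0.53 -0.74] joints [-0.32  0.62 -0.57  1.62  0.38  1.01  0.69]
26.5
```

View pics/t4.png

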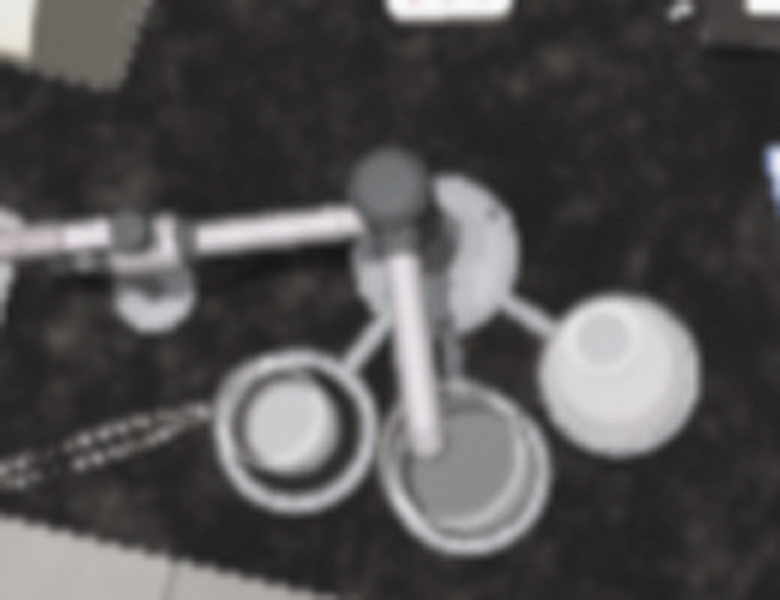

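View pics/s4.png

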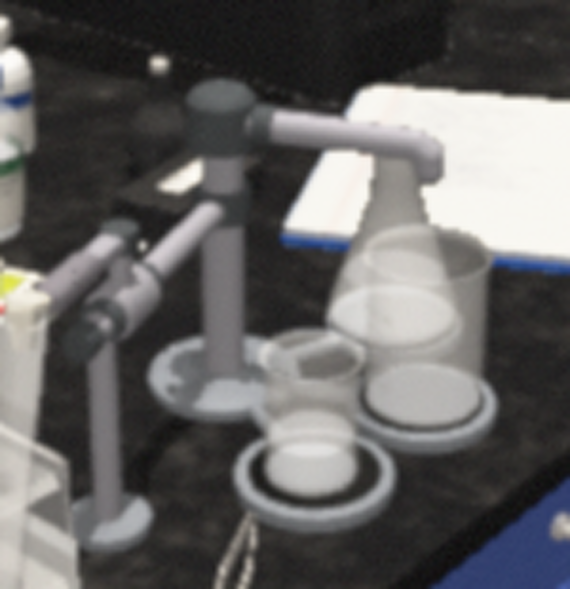

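Run:
```python
from h import *
import cv2
tz=lambda u,v:((u+.5)/6-.5+165,(v+.5)/6-.5+165)
a=ray("top",tz(100,235),.154)[:2]; b=ray("top",tz(3,244),.154)[:2]; d=Rs.T@(b-a); print("lever q",np.arctan2(d[1],-d[0]))
A=cv2.imread("pics/top0.png").astype(int);B=cv2.imread("pics/top4.png").astype(int)
D=np.abs(A-B).sum(2)
for nm,(u0,u1,v0,v1) in {"beaker250 right part":(245,258,232,258),"flask":(252,285,212,245),"beaker100":(198,228,222,252),"timer":(226,254,148,170),"bulb":(305,330,130,155)}.items():
    print(nm,"max/mean diff",D[v0:v1,u0:u1].max(),D[v0:v1,u0:u1].mean().round(1))
print("bg mean",D[270:300,20:100].mean().round(1),get_obs()["t"],np.round(get_obs()["contact_force"],2))
```

```text
lever q 1.5906363904975713
beaker250 right part max/mean diff 8 2.8
flask max/mean diff 8 2.9
beaker100 max/mean diff 53 3.8
timer max/mean diff 7 2.2
bulb max/mean diff 7 1.9
bg mean 3.4 26.6 [-0.34 -0.42  0.33]
```

All the checks are good. The only image difference is a small local one in the beaker_100 window, whose outline is unchanged at (214,236); it is probably the moved lever or arm. Handing in.

Run:
```python
from station import *
hand_in(); print(get_obs()["t"])
```

```text
the job is handed in; nothing more can be done
the job is handed in; nothing more can be done
```

I pushed the swing arm round from about 1.87 to 0.045 rad with the closed fingertips, so its spout is over the clear beaker on the middle pad. Then I pushed the valve lever from about 0.02 rad to roughly in line with the pipe. I backed the robot away and handed the job in just after 26.6 s; the hand-in gives no verdict.

**Last checks**
- **Spout:** it was about 4 mm from the beaker's centre in the top view. The side view's rim and base estimates of that centre differed by up to about 9 mm, but both were still within the 18 mm limit. The top view after the lever push shows the arm unmoved.
- **Lever:** it measured about 1.59 rad in the top view; my commanded push ended at 1.54.
- **Forces:** tool forces read after each push step stayed under 2 N.
- **Loose things:** the before and after top views match at the parts of beaker_250 the arm doesn't cover, the flask, timer and bulb. A few pixels changed near beaker_100. Its outline looked the same, so I took this to be the moved lever or arm, or a shadow, and did not look into it further.

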